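Finish the shortbread stack and hold the bread box lid half open

TASK

Finish the crosswise stack of shortbread in the open wooden bread box: lay the two loose fingers from the round board on top as the third layer, side by side across the layer beneath and spaced apart like the bottom layer, without shifting the stack. Then take the lid by its pull tab, bring it over to 70 degrees open (0 is shut) without letting it fall shut, and finish while still holding it there by the tab, so that the guests can help themselves from under it. Leave everything else on the table where it is.

Things in the scene. Friction and masses are not known exactly. Their poses are not given: they have to be found in the camera images.
- bread_box: light wooden box without its lid, fixed to the table: 180 (x) x 226 (y) x 70 mm high, walls and floor 8 mm thick. Origin at the centre of its underside; its x axis points level towards the hinged (far) side, z up
- lid (a joint): the lid's hinge angle in rad: 0 is shut (lid level on the rim), 1.222 is 70 degrees, 1.75 is fully open, leaning back against its stop, where it rests at the start. The hinge is free and has no spring: below about 1.57 the lid falls shut if let go. Lid: a wooden panel 180 mm long, 226 wide, 8 thick, about 270 g
- lid_hinge (a point): middle of the hinge line, in the lid's mid-plane: 90 mm from the box's origin along the box's +x and 74 mm above the box's underside; the hinge runs along the box's y axis
- pull_tab (a point): wooden tab in the middle of the lid's free edge, in the lid's plane: 46 mm long (44 clear of the panel), 50 wide (along the hinge line), 12 thick; this point is its centre, 201 mm from the hinge line. x axis points along the lid to the hinge, z is the lid's normal (up when shut). Pinch it across its thickness from its tip; it moves in an arc about the hinge line
- tab_tip (a point): middle of the tab's outer end, 224 mm from the hinge line
- round_board: round wooden board, 210 mm across and 12 mm thick, fixed to the table, on which the two loose fingers lie; origin at the centre of its underside
- low_a: a shortbread finger, a biscuit-coloured bar 110 x 24 x 18 mm (long axis x, upright z), about 40 g; origin at the centre of its underside. Bottom layer of the stack, on the box's floor, 64 mm beside low_b, parallel to it and nearly along the box's x axis
- low_b: a shortbread finger, a biscuit-coloured bar 110 x 24 x 18 mm (long axis x, upright z), about 40 g; origin at the centre of its underside. Bottom layer, the other one (64 mm from low_a along low_a's +y)
- mid_a: a shortbread finger, a biscuit-coloured bar 110 x 24 x 18 mm (long axis x, upright z), about 40 g; origin at the centre of its underside. Second layer, crosswise on the bottom layer; its underside is 26 mm and its top 44 mm above the table
- mid_b: a shortbread finger, a biscuit-coloured bar 110 x 24 x 18 mm (long axis x, upright z), about 40 g; origin at the centre of its underside. Second layer, the other one, parallel to mid_a and 64 mm from it towards mid_a's -y
- loose_a: a shortbread finger, a biscuit-coloured bar 110 x 24 x 18 mm (long axis x, upright z), about 40 g; origin at the centre of its underside. Lies flat on the round board at the start, its underside 12 mm above the table, to be stacked; interchangeable with loose_b
- loose_b: a shortbread finger, a biscuit-coloured bar 110 x 24 x 18 mm (long axis x, upright z), about 40 g; origin at the centre of its underside. The other loose one on the round board, about 100 mm beside loose_a
- egg_cup: bystander: white egg cup, 48 mm across, 50 mm high, origin at its foot
- jam_jar: bystander: closed amber jam jar, 58 mm across, 75 mm high, origin at its foot
- spoon: bystander: steel spoon, 160 mm long, lying on the table at the robot's left
- mug: bystander: white mug, 80 mm across, 80 mm high, on a wooden coaster 10 mm high, origin at its foot
- bread_roll: bystander: brown bread roll, 92 mm across, 55 mm high, on a flat plate
- butter_dish: bystander: glass butter dish, 120 x 190 mm, 80 mm high, at the back of the table
There are look-alikes about, which are no part of the job. Leave any green look-alike of the mid_a alone.

How it is judged:
By the outcome, as a careful person would: the job done as asked, in the order asked, and still so for the second after the job is handed in, while the arm keeps its last pose, push and grip.
It also fails if it takes over 72 s, if anything falls off the work surface, if the arm or the gripper's body presses on something with over 40 N, if the wrist force passes 120 N, or if a joint passes its speed limit or range.

ROBOT

A 6-joint arm with a two-finger parallel gripper is mounted at the origin on the work surface. World frame = base frame: x ahead of the robot, y to its left, z up, the work surface at z = 0. Lengths are in mm, angles in rad, forces in N, time in s.
With the tool pointing down it reaches from about 275 to 750 mm from the base axis. Payload 10.2 kg.
Tool frame: the origin (TCP) lies between the finger pads; the fingertips stand 14 mm ahead of it and the grasp point (between the pads) lies 5 mm behind it (tip_reach is the distance from the TCP to the fingertips, in mm); z points along the fingers, y is the line along which they close (so a half turn about z gives the same grasp; the last joint's range is limited). The gripper opens to 85 mm and grips with 20 to 120 N. Pads are 22 mm wide; open, the fingers measure 114 mm over their backs; the gripper's body (76 mm by 85 mm) begins 54 mm behind the grasp point. The pads swing forward as they close: fully open they stand 13 mm farther back than shut.
Start: joints at [1.035, 0.313, 1.498, -0, 1.331, -0.223], TCP at [161.568, 499.527, 245.294] pointing down, gripper open.
Joint ranges: [-2.94, 2.94], [-0.97, 2.17], [0.19, 2.56], [-1.23, 4.37], [0.02, 3.11], [-2.88, 2.88]. Speed limits (rad/s): [2.39, 2.39, 3.01, 3.14, 3.14, 3.14].

INTERFACE

Orientations are given as a unit quaternion [w, x, y, z].
In Python, from rig import * gives the robot as it stands.
- The arm moves only by the tool arm_command, never from a script. Its argument "steps" is a list that holds one entry, the list of rows, each a list of 7 numbers: the opening, from 0 (shut) to 1 (fully open), then the shift along the tool's x, y, z each as a share of 0.05 m, from -1 to 1, then the turn, a rotation vector about the tool's x, y, z each as a share of 0.15 rad, from -1 to 1. A call has 1 to 8 rows; each row shifts and turns the commanded pose from where the row before left it, along the tool's axes as they then stand; what a row does not reach is not made up. A row lasts 1/8 s, in which the tool goes at most 62.5 mm and 10.7 degrees, less where a joint would pass 70% of its speed; a pose out of reach is approached as far as the arm can. A call with a number of a shift or a turn outside -1 to 1 is refused whole. A call with a gripper value outside its range is refused whole. The fingers move at their own pace and stop on an object; "squeeze" is the grip in N (left out, the last holds). Time passes only in rows, so rows that do not move let the fingers close. It gives the time, the measured TCP pose, the force, the opening and the grip force at its end, in the units of the state.
- sense(): the state, without advancing time (a new reading comes with each control period).
- capture(name): name is "scene" or "top"; returns the picture (420x560x3 uint8, red, green, blue); there is no depth.
- get_calibration(name): a dict with "intrinsics" (3x3 intrinsics, pixels), "rvec" (rotation vector, rad) and "tvec" (3), from world to camera coordinates, as OpenCV has them. Camera axes: x right, y down, z forward; pixel columns grow to the right and rows downward; lengths in mm; the calibration is good to about 2 mm. A picture is of the moment at which its call begins. get_calibration takes no time and is no camera call.
- finish_job(): hands the job in; it is judged then, once.
The state is a dict: "time_s": time; "joints": joint angles; "dq": joint speeds; "tau": joint torques, N m; "eef_pos": TCP position; "ee_rot": TCP orientation; "force": force on the tool from outside, world axes, zero at the start; "wrist_torque": the same for the moment, N m; "grip_width": opening from 0.0 (shut) to 1.0 (fully open); "grip_force": force on a finger pad.
Only numpy, scipy, OpenCV 4.12 (cv2) and the standard library are available. Lean on these libraries where they do the work, as an engineer would, in place of code of your own. Each camera call takes 0.05 s, during which the arm holds its last target. There are 200 camera calls.

## Working session

There is one attempt and no reset: what is moved stays moved. The work goes in short steps, Python scripts to look and compute and a tool call to move; the robot and the scene stay as the last step left them, time stands still between calls to the robot, and variables do not carry over. Pictures are saved under pics/ and viewed, at most 10 in all, crops included, and the job is handed in when it is done.

Besides the shell and the picture viewer there is one more tool, called after "Request:" by a JSON object that holds its "fn" and its "kwargs". arm_command: Moves the arm, as the interface text tells. Its arguments: {"type":"object","properties":{"steps":{"type":"array"},"squeeze":{"type":"number"}},"required":["steps"]}

```bash
mkdir -p pics
cat > h.py <<'E'
from rig import *
import numpy as np, cv2
def cal(n):
    c=get_calibration(n); return np.array(c["intrinsics"],float),cv2.Rodrigues(np.array(c["rvec"],float))[0],np.array(c["tvec"],float).ravel()
def ray(n,uv):
    K,R,t=cal(n); d=R.T@np.linalg.solve(K,[uv[0],uv[1],1.]); return -R.T@t,d
def onz(n,uv,z):
    c,d=ray(n,uv); return c+d*(z-c[2])/d[2]
def proj(n,p):
    K,R,t=cal(n); q=K@(R@np.array(p,float)+t); return q[:2]/q[2]
def tri(uv1,uv2,a="scene",b="top"):
    c1,d1=ray(a,uv1);c2,d2=ray(b,uv2);d1/=np.linalg.norm(d1);d2/=np.linalg.norm(d2)
    s=np.linalg.lstsq(np.c_[d1,-d2],c2-c1,rcond=None)[0];p=c1+s[0]*d1;q=c2+s[1]*d2
    return (p+q)/2,np.linalg.norm(p-q)
def save(n,f):
    im=capture(n); cv2.imwrite("pics/"+f,im[:,:,::-1]); return im
E
python3 - <<'E'
from h import *
for n in("scene","top"):
    save(n,n+"0.png");c,d=ray(n,(280,210));print(n,c.round(),onz(n,(280,210),0).round())
print(sense())
E
```

```text
scene [1296.  854.  934.] [474. -44.   0.]
top [ 250.   22. 1484.] [510.  10.   0.]
{'time_s': 0.1, 'joints': array([ 1.03460935e+00,  3.13405004e-01,  1.49834092e+00, -2.50378412e-05,
        1.33098091e+00, -2.23368974e-01]), 'dq': array([-1.30320424e-03, -3.53163368e-05, -1.64492653e-03, -1.38653104e-03,
       -1.97646492e-04, -6.29545630e-04]), 'tau': array([ 1.42937795e-03, -4.12897611e+01, -2.60138029e+01, -2.44955772e-04,
        3.10228708e-03,  1.89978874e-05]), 'eef_pos': array([161.45956472, 499.34233095, 244.79428307]), 'ee_rot': array([-1.98934876e-04,  1.55769086e-01,  9.87793334e-01, -5.31188411e-04]), 'force': array([ 0.13994615, -0.04893738, -0.71708299]), 'wrist_torque': array([ 0.06287461,  0.01129907, -0.00356145]), 'grip_force': 0.0, 'grip_width': 1.0016883880563732}
```

```bash
ls
```

```text
h.py
pics
```

View pics/scene0.png

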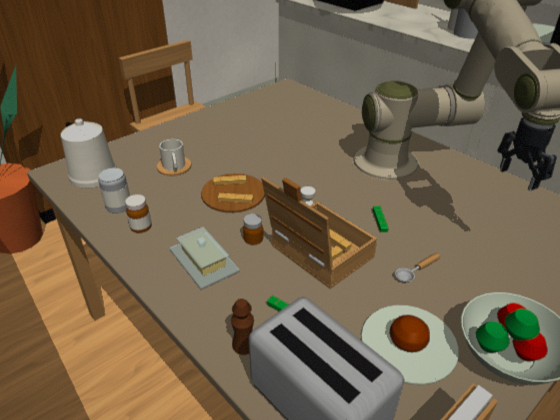

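View pics/top0.png

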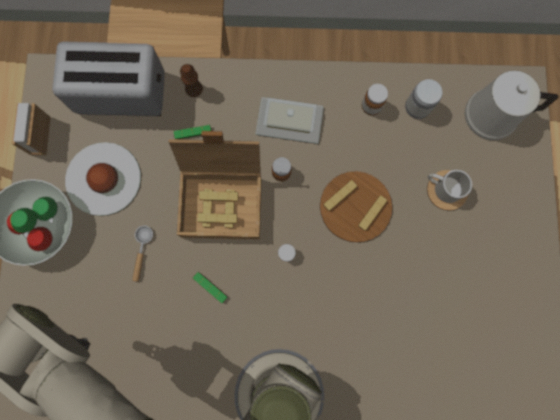

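Both views show the box with its open lid (scene ~(320,230), top ~(220,207)). The tab is at scene (291,188) and top (213,137). The loose fingers on the board are at top (341,195) and (373,213), and at scene (229,180) and (236,197). The stack is at top (217,207), with green decoys at (193,131) and (209,288).

Run:
```python
from h import *
T=cv2.imread("pics/top0.png");S=cv2.imread("pics/scene0.png")
a=cv2.resize(T[115:255,160:300],None,fx=4,fy=4,interpolation=cv2.INTER_CUBIC)
cv2.imwrite("pics/c_top.png",a)
b=cv2.resize(S[165:290,235:395],None,fx=4.5,fy=4.5,interpolation=cv2.INTER_CUBIC)
cv2.imwrite("pics/c_scene.png",b)
for n,I in(("top",T),("scene",S)):
    h=cv2.cvtColor(I,cv2.COLOR_BGR2HSV)
    for p in ((341,195),(373,213),(217,197),(356,175)) if n=="top" else ((229,180),(236,197),(338,241),(210,190)): print(n,p,h[p[1],p[0]])
```

```text
top (341, 195) [ 21 110 155]
top (373, 213) [ 21 110 156]
top (217, 197) [ 23  99 157]
top (356, 175) [ 14 138 118]
scene (229, 180) [ 21 141 172]
scene (236, 197) [ 20 153 198]
scene (338, 241) [ 19 156 189]
scene (210, 190) [ 15 191 131]
```

View pics/c_top.png

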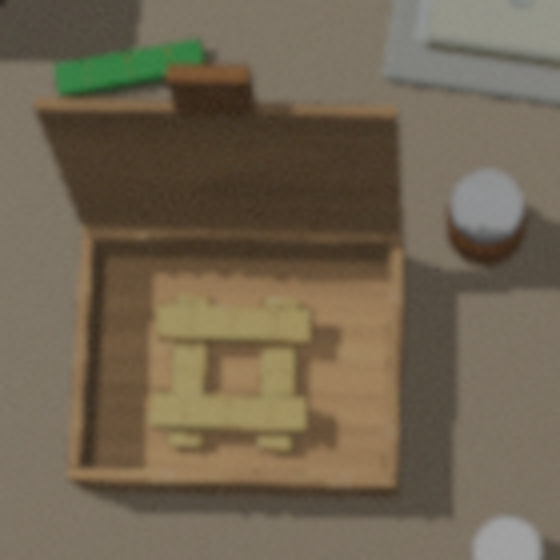

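View pics/c_scene.png

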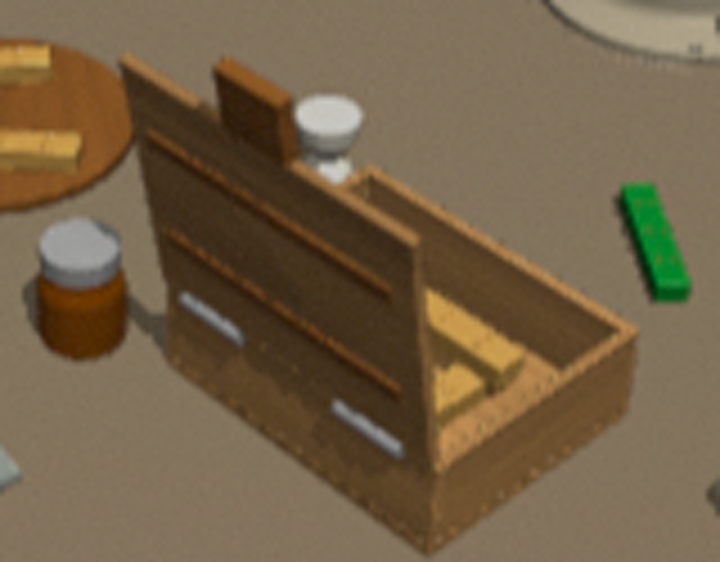

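The crops show the stack in the box: the mid fingers lie along image x at crop rows ~322 and ~413. Rim corners are at (72,480) and (395,487) in the top crop, and at (636,330) and (370,170) in the scene crop. Next I triangulate these and mask the loose fingers.

Run:
```python
from h import *
np.set_printoptions(precision=1,suppress=True)
tp=lambda u,v:((u+.5)/4-.5+160,(v+.5)/4-.5+115)
sc=lambda u,v:((u+.5)/4.5-.5+235,(v+.5)/4.5-.5+165)
for l,a,b in(("rim -x+y",(636,330),(72,480)),("rim -x-y",(370,170),(395,487)),("midnear TLnear",(523,352),(149,428)),("midnear TLfar",(488,370),(150,395)),
  ("lid +y top",(417,240),(40,105)),("lid -y top",(122,55),(395,108)),("tab +y",(292,98),(168,70)),("tab -y",(220,60),(250,70))):
    print(l,*tri(sc(*a),tp(*b)))
print("bottom +x+y",onz("scene",sc(430,552),0))
print("rim z70",[onz("top",tp(*p),70)[:2] for p in((72,480),(395,487),(403,245),(90,235))])
for l,q in(("far",((158,304),(158,338),(311,307),(311,342))),("near",((150,395),(149,428),(307,398),(307,431)))):
    P=[onz("top",tp(*p),44)[:2] for p in q];print(l,np.mean(P,0),P)
for n in("top","scene"):
    I=cv2.imread(f"pics/{n}0.png");h=cv2.cvtColor(I,cv2.COLOR_BGR2HSV)
    m=cv2.inRange(h,(17,60,125),(28,200,255))
    cs=[c for c in cv2.findContours(m,cv2.RETR_EXTERNAL,cv2.CHAIN_APPROX_NONE)[0] if cv2.contourArea(c)>60]
    for c in cs:
        r=cv2.minAreaRect(c)
        if n=="top" and not(300<r[0][0]<400): continue
        if n=="scene" and not(200<r[0][0]<270 and 165<r[0][1]<210): continue
        bp=cv2.boxPoints(r);P=np.array([onz(n,p,30)[:2] for p in bp]);print(n,r,onz(n,r[0],30),P)
        if n=="scene": print("ext",[c[:,0][i] for i in (c[:,0,0].argmin(),c[:,0,0].argmax(),c[:,0,1].argmin(),c[:,0,1].argmax())])
```

```text
rim -x+y [423.6 288.9  68.2] 2.7072078247612272
rim -x-y [424.5  67.1  66.1] 2.90706785194363
midnear TLnear [465.5 240.7  43.6] 5.4847624022926675
midnear TLfar [491.  239.   42.7] 11.423577974554535
lid +y top [633.9 289.3 249.4] 0.221796539266761
lid -y top [637.4  68.4 252.6] 2.4832414105844585
tab +y [642.3 204.8 296.4] 1.8872796621982897
tab -y [644.6 155.  295.7] 0.4533282536575344
bottom +x+y [599.2 288.1   0. ]
rim z70 [array([422.6, 289.7]), array([423.1,  68.1]), array([593.8,  67.6]), array([595.6, 287.3])]
far [540.6 186.2] [array([552.8, 241. ]), array([528.2, 239.8]), array([553.3, 132.4]), array([528. , 131.5])]
near [475.7 187.7] [array([487.2, 243.3]), array([463.7, 242.8]), array([487.8, 132.8]), array([464.3, 131.9])]
top ((372.3216247558594, 211.87025451660156), (8.896097183227539, 37.79003143310547), 36.02737045288086) [ 505.9 -253.2   30. ] [[ 468.4 -211. ]
 [ 558.6 -275.4]
 [ 543.8 -295.8]
 [ 454.  -231.3]]
top ((339.8451232910156, 194.32302856445312), (8.748703956604004, 37.91105270385742), 48.8140754699707) [ 554.8 -160.6   30. ] [[ 526.7 -111.5]
 [ 602.1 -193.4]
 [ 583.  -209.9]
 [ 508.  -128.1]]
```

```bash
cat >> h.py <<'E'
from scipy.spatial.transform import Rotation as Ro
def cur():
    s=sense(); w,x,y,z=s["ee_rot"]; return np.array(s["eef_pos"],float),Ro.from_quat([x,y,z,w])
def down(phi): # tool y axis at world angle phi (deg), z down
    a=np.radians(phi); y=np.array([np.cos(a),np.sin(a),0]); z=np.array([0,0,-1.]); return Ro.from_matrix(np.c_[np.cross(y,z),y,z])
def lid(th): # pinching the tab with lid angle th, tool y towards +x side
    z=np.array([np.cos(th),0,-np.sin(th)]); x=np.array([0,-1.,0]); return Ro.from_matrix(np.c_[x,np.cross(z,x),z])
def plan(p,R,n,start=None):
    p0,R0=start or cur(); rv=(R0.inv()*R).as_rotvec()/n; d=(np.array(p)-p0)/n
    for k in range(n):
        print((np.r_[R0.inv().apply(d)/50,rv/.15]).round(3).tolist()); R0=R0*Ro.from_rotvec(rv)
E
python3 - <<'E'
from h import *
np.set_printoptions(precision=1,suppress=True)
tp=lambda u,v:((u+.5)/4-.5+160,(v+.5)/4-.5+115)
for l,q in(("low +y",((173,445),(203,445),(180,297),(207,297))),("low -y",((257,447),(292,447),(265,299),(300,299)))):
    print(l,[onz("top",tp(*p),26)[:2] for p in q])
S=cv2.imread("pics/scene0.png");h=cv2.cvtColor(S,cv2.COLOR_BGR2HSV)
# top faces: brighter than board inside the board's window
w=np.zeros(h.shape[:2],np.uint8);w[172:206,205:262]=255
m=cv2.inRange(h,(16,60,140),(30,255,255))&w
for c in cv2.findContours(m,cv2.RETR_EXTERNAL,cv2.CHAIN_APPROX_NONE)[0]:
    if cv2.contourArea(c)>40: 
        r=cv2.minAreaRect(c);print(r,[tri(r[0],t) for t in((372.3,211.9),(339.8,194.3))])
for p in((505.9,-253.2,30),(554.8,-160.6,30)):print(proj("scene",p))
print("A");plan([555,-161,140],down(42.6),17)
E
```

```text
low +y [array([454.6, 227.9]), array([455.1, 206.6]), array([562.1, 228.2]), array([562.6, 208.8])]
low -y [array([454.6, 168.3]), array([455.2, 143.5]), array([562.1, 167.1]), array([562.7, 141.9])]
((235.01206970214844, 195.7948455810547), (34.058773040771484, 5.696036338806152), 3.3664605617523193) [(array([ 507.3, -254.9,  -37.5]), np.float64(29.359091672665446)), (array([ 555.9, -161.6,   31. ]), np.float64(3.4634109209754773))]
((229.01947021484375, 177.811279296875), (5.239776134490967, 32.249576568603516), 86.42366790771484) [(array([ 507.3, -254.6,   31.1]), np.float64(4.554408233212894)), (array([ 554.1, -164.4,   93. ]), np.float64(33.632040124955694))]
[230.3 178.3]
[236.  196.2]
A
[-0.68, -0.597, 0.124, -0.0, 0.0, 0.202]
[-0.697, -0.576, 0.124, -0.0, 0.0, 0.202]
[-0.714, -0.554, 0.124, -0.0, 0.0, 0.202]
[-0.731, -0.533, 0.124, -0.0, 0.0, 0.202]
[-0.747, -0.51, 0.124, -0.0, 0.0, 0.202]
[-0.762, -0.487, 0.124, -0.0, 0.0, 0.202]
[-0.776, -0.464, 0.124, -0.0, 0.0, 0.202]
[-0.79, -0.44, 0.124, -0.0, 0.0, 0.202]
[-0.803, -0.416, 0.123, -0.0, 0.0, 0.202]
[-0.815, -0.392, 0.123, -0.0, 0.0, 0.202]
[-0.827, -0.367, 0.123, -0.0, 0.0, 0.202]
[-0.837, -0.342, 0.123, -0.0, 0.0, 0.202]
[-0.847, -0.316, 0.123, -0.0, 0.0, 0.202]
[-0.856, -0.291, 0.123, -0.0, 0.0, 0.202]
[-0.865, -0.265, 0.123, -0.0, 0.0, 0.202]
[-0.872, -0.238, 0.123, -0.0, 0.0, 0.202]
[-0.879, -0.212, 0.123, -0.0, 0.0, 0.202]
```

Request:
{"fn": "arm_command", "kwargs": {"steps": [[[1,-0.68,-0.6,0,0,0,0.2],[1,-0.7,-0.58,0,0,0,0.2],[1,-0.71,-0.55,0,0,0,0.2],[1,-0.73,-0.53,0,0,0,0.2],[1,-0.75,-0.51,0,0,0,0.2],[1,-0.76,-0.49,0,0,0,0.2],[1,-0.78,-0.46,0,0,0,0.2],[1,-0.79,-0.44,0,0,0,0.2]]], "squeeze": 40}}

```text
time_s: 1.1
eef_pos: [347.7, 187.6, 245.2]
ee_rot: [-0.0, 0.273, 0.962, -0.0]
force: [-0.1, 1.1, 0.1]
grip_width: 1.002
grip_force: 0.0
```

Request:
{"fn": "arm_command", "kwargs": {"steps": [[[0.6,-0.8,-0.42,0,0,0,0.2],[0.6,-0.82,-0.39,0.2,0,0,0.2],[0.6,-0.83,-0.37,0.2,0,0,0.2],[0.6,-0.84,-0.34,0.3,0,0,0.2],[0.6,-0.85,-0.32,0.3,0,0,0.2],[0.6,-0.86,-0.29,0.3,0,0,0.2],[0.6,-0.87,-0.26,0.3,0,0,0.2],[0.6,-0.87,-0.24,0.3,0,0,0.2]]]}}

```text
time_s: 2.1
eef_pos: [534.5, -123.2, 149.5]
ee_rot: [-0.0, 0.387, 0.922, 0.0]
force: [-0.4, -0.2, 0.3]
grip_width: 0.602
grip_force: 0.0
```

```bash
python3 -c "
from h import *
p,R=cur();print(p,sense()['grip_width']);plan([555.5,-161,90],down(42.6),2);plan([555.5,-161,31],down(42.6),6)"
```

```text
[ 534.51712496 -123.24525638  149.46663544] 0.6018270620893645
[-0.417, -0.115, 0.594, -0.001, -0.002, 0.111]
[-0.418, -0.108, 0.595, -0.001, -0.002, 0.111]
[-0.139, -0.038, 0.395, -0.0, -0.001, 0.037]
[-0.139, -0.038, 0.395, -0.0, -0.001, 0.037]
[-0.139, -0.037, 0.395, -0.0, -0.001, 0.037]
[-0.14, -0.036, 0.395, -0.0, -0.001, 0.037]
[-0.14, -0.035, 0.395, -0.0, -0.001, 0.037]
[-0.14, -0.034, 0.395, -0.0, -0.001, 0.037]
```

Request:
{"fn": "arm_command", "kwargs": {"steps": [[[0.6,-0.42,-0.11,0.6,0,0,0.11],[0.6,-0.42,-0.11,0.6,0,0,0.11],[0.6,0,0,0,0,0,0],[0.6,0,0,0,0,0,0]]]}}

```text
time_s: 2.6
eef_pos: [555.4, -159.3, 91.2]
ee_rot: [0.0, 0.401, 0.916, 0.0]
force: [0.4, 1.2, -0.3]
grip_width: 0.601
grip_force: 0.0
```

```bash
python3 -c "
from h import *
save('top','t1.png');save('scene','s1.png')
T=cv2.imread('pics/t1.png')[150:260,290:420];S=cv2.imread('pics/s1.png')[130:230,170:300]
cv2.imwrite('pics/v1.png',np.vstack([cv2.resize(T,(400,300)),cv2.resize(S,(400,300))]))
p,R=cur();print(p,sense()['grip_width']);plan([555.5,-161,31],down(42.6),6)"
```

```text
[ 555.63142078 -159.19379292   91.67362069] 0.6019888547412114
[-0.004, -0.005, 0.202, 0.001, 0.002, 0.003]
[-0.004, -0.005, 0.202, 0.001, 0.002, 0.003]
[-0.004, -0.004, 0.202, 0.001, 0.002, 0.003]
[-0.004, -0.004, 0.202, 0.001, 0.002, 0.003]
[-0.004, -0.004, 0.202, 0.001, 0.002, 0.003]
[-0.004, -0.004, 0.202, 0.001, 0.002, 0.003]
```

View pics/v1.png

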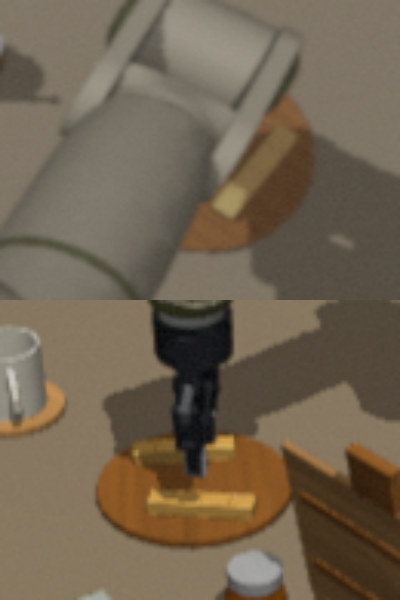

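The gripper stands over the nearer loose finger, with its fingertips at crop (195,470) above the bar at (200,500). Descending and gripping.

Request:
{"fn": "arm_command", "kwargs": {"steps": [[[0.6,-0.01,-0.02,0.3,0,0,0],[0.6,-0.01,-0.01,0.3,0,0,0],[0.6,0,0,0.3,0,0,0],[0.6,0,0,0.3,0,0,0],[0.6,0,0,0,0,0,0],[0,0,0,0,0,0,0],[0,0,0,0,0,0,0],[0,0,0,0,0,0,0]]]}}

```text
time_s: 3.7
eef_pos: [555.3, -161.7, 31.0]
ee_rot: [0.001, 0.401, 0.916, -0.0]
force: [-1.0, 0.8, 4.3]
grip_width: 0.267
grip_force: 39.9
```

Request:
{"fn": "arm_command", "kwargs": {"steps": [[[0,0,0,0,0,0,0],[0,0,0,0,0,0,0]]]}}

```text
time_s: 3.95
eef_pos: [555.3, -161.7, 31.0]
ee_rot: [0.001, 0.401, 0.916, -0.0]
force: [-0.1, 1.0, 5.6]
grip_width: 0.27
grip_force: 40.1
```

Request:
{"fn": "arm_command", "kwargs": {"steps": [[[0,0,0,-0.2,0,0,0],[0,0,0,-0.6,0,0,0],[0,0,0,-0.8,0,0,0],[0,0,0,-0.8,0,0,0]]]}}

```text
time_s: 4.45
eef_pos: [554.7, -161.4, 151.9]
ee_rot: [-0.0, 0.401, 0.916, -0.0]
force: [0.4, -0.5, 1.0]
grip_width: 0.269
grip_force: 39.4
```

```bash
python3 -c "
from h import *
p,R=cur();s=sense();print(p,s['grip_width'],s['force']);plan([508.5,218.5,140],down(90),11)"
```

```text
[ 554.66462394 -161.36182582  151.86638177] 0.2685849903964246 [ 0.36701952 -0.51446992  0.97250283]
[0.565, 0.407, 0.022, -0.0, -0.0, -0.5]
[0.533, 0.448, 0.022, -0.0, -0.0, -0.5]
[0.497, 0.486, 0.022, -0.0, -0.0, -0.5]
[0.46, 0.522, 0.022, -0.0, -0.0, -0.5]
[0.419, 0.555, 0.022, -0.0, -0.0, -0.5]
[0.376, 0.585, 0.022, -0.0, -0.0, -0.5]
[0.331, 0.612, 0.022, -0.0, -0.0, -0.5]
[0.284, 0.635, 0.022, -0.0, -0.0, -0.5]
[0.236, 0.654, 0.022, -0.0, -0.0, -0.5]
[0.186, 0.67, 0.022, -0.0, -0.0, -0.5]
[0.136, 0.682, 0.022, -0.0, -0.0, -0.5]
```

Request:
{"fn": "arm_command", "kwargs": {"steps": [[[0,0.57,0.41,0,0,0,-0.5],[0,0.53,0.45,0,0,0,-0.5],[0,0.5,0.49,0,0,0,-0.5],[0,0.46,0.52,0,0,0,-0.5],[0,0.42,0.56,0,0,0,-0.5],[0,0.38,0.58,0,0,0,-0.5],[0,0.33,0.61,0,0,0,-0.5],[0,0.28,0.64,0,0,0,-0.5]]]}}

```text
time_s: 5.45
eef_pos: [521.2, 116.5, 150.7]
ee_rot: [0.0, 0.111, 0.994, -0.0]
force: [-0.1, -0.5, 0.3]
grip_width: 0.267
grip_force: 39.4
```

Request:
{"fn": "arm_command", "kwargs": {"steps": [[[0,0.24,0.65,0,0,0,-0.5],[0,0.19,0.67,0,0,0,-0.5],[0,0.14,0.68,0.2,0,0,-0.5],[0,0,0,0,0,0,0],[0,0,0,0,0,0,0]]]}}

```text
time_s: 6.08
eef_pos: [508.5, 218.3, 140.6]
ee_rot: [0.0, 0.001, 1.0, -0.0]
force: [0.5, 0.2, 0.1]
grip_width: 0.267
grip_force: 39.4
```

```bash
python3 -c "
from h import *
save('top','t2.png');save('scene','s2.png')
T=cv2.imread('pics/t2.png')[140:250,160:290];S=cv2.imread('pics/s2.png')[130:290,230:400]
cv2.imwrite('pics/v2.png',np.vstack([cv2.resize(T,(355,300)),cv2.resize(S,(355,300))]))
p,R=cur();s=sense();print(p,s['grip_width'],s['force']);plan([508.5,218.5,70],down(90),4)"
```

```text
[508.70859084 217.87347451 140.68098461] 0.26616981796195344 [ 0.30961716 -0.3014579   0.59184087]
[0.001, 0.003, 0.353, -0.0, 0.001, -0.004]
[0.001, 0.003, 0.353, -0.0, 0.001, -0.004]
[0.001, 0.003, 0.353, -0.0, 0.001, -0.004]
[0.001, 0.003, 0.353, -0.0, 0.001, -0.004]
```

View pics/v2.png

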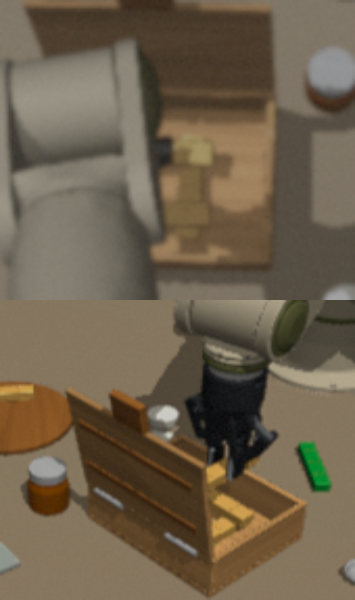

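The bar is held level over the stack, with its end at crop (215,475). Lowering it.

Request:
{"fn": "arm_command", "kwargs": {"steps": [[[0,0,0,0.36,0,0,0],[0,0,0,0.36,0,0,0],[0,0,0,0.36,0,0,0],[0,0,0,0.34,0,0,0],[0,0,0,0.06,0,0,0],[0,0,0,0,0,0,0]]]}}

```text
time_s: 6.92
eef_pos: [508.7, 218.6, 66.6]
ee_rot: [0.0, 0.001, 1.0, 0.0]
force: [0.5, -0.0, -1.2]
grip_width: 0.266
grip_force: 39.4
```

Request:
{"fn": "arm_command", "kwargs": {"steps": [[[0,0,0,0.02,0,0,0],[0,0,0,0.02,0,0,0],[0,0,0,0,0,0,0]]]}}

```text
time_s: 7.3
eef_pos: [508.4, 218.7, 64.4]
ee_rot: [0.0, 0.0, 1.0, 0.0]
force: [0.1, -0.1, -0.4]
grip_width: 0.27
grip_force: 39.4
```

Request:
{"fn": "arm_command", "kwargs": {"steps": [[[0,0,0,0.015,0,0,0],[0,0,0,0,0,0,0],[0,0,0,0,0,0,0]]]}}

```text
time_s: 7.68
eef_pos: [508.4, 218.7, 63.5]
ee_rot: [-0.0, 0.0, 1.0, -0.0]
force: [0.4, 0.9, -0.5]
grip_width: 0.269
grip_force: 39.4
```

Request:
{"fn": "arm_command", "kwargs": {"steps": [[[0,0,0,0.015,0,0,0],[0,0,0,0,0,0,0],[0,0,0,0,0,0,0]]]}}

```text
time_s: 8.05
eef_pos: [508.4, 218.7, 63.0]
ee_rot: [0.0, 0.0, 1.0, 0.0]
force: [-1.1, -0.4, 2.8]
grip_width: 0.27
grip_force: 39.8
```

Contact is at z=63, as predicted. Releasing gently and lifting away.

Request:
{"fn": "arm_command", "kwargs": {"steps": [[[0.32,0,0,0,0,0,0],[0.4,0,0,0,0,0,0],[0.5,0,0,0,0,0,0],[0.5,0,0,-0.1,0,0,0],[0.5,0,0,-0.3,0,0,0],[0.5,0,0,-0.7,0,0,0],[0.5,0,0,-0.8,0,0,0]]]}}

```text
time_s: 8.93
eef_pos: [508.3, 218.7, 159.7]
ee_rot: [0.0, 0.0, 1.0, -0.0]
force: [-0.8, -0.2, -0.0]
grip_width: 0.5
grip_force: 0.0
```

```bash
python3 -c "
from h import *
p,R=cur();s=sense();print(p,s['grip_width'],s['force']);plan([507,-252.5,100],down(54.5),12)"
```

```text
[508.25660389 218.68717476 159.70038236] 0.5003486132254631 [-0.78920414 -0.20913843 -0.0075348 ]
[0.001, -0.785, 0.1, 0.0, 0.0, 0.344]
[-0.039, -0.784, 0.1, 0.0, 0.0, 0.344]
[-0.079, -0.781, 0.1, 0.0, 0.0, 0.344]
[-0.12, -0.776, 0.1, 0.0, 0.0, 0.344]
[-0.159, -0.769, 0.1, 0.0, 0.0, 0.344]
[-0.199, -0.76, 0.1, 0.0, 0.0, 0.344]
[-0.238, -0.748, 0.1, 0.0, 0.0, 0.344]
[-0.276, -0.735, 0.1, 0.0, 0.0, 0.344]
[-0.314, -0.72, 0.1, 0.0, 0.0, 0.344]
[-0.35, -0.703, 0.1, 0.0, 0.0, 0.344]
[-0.386, -0.684, 0.1, 0.0, 0.0, 0.344]
[-0.421, -0.663, 0.1, 0.0, 0.0, 0.344]
```

Request:
{"fn": "arm_command", "kwargs": {"steps": [[[0.5,0,-0.79,0,0,0,0.34],[0.5,-0.04,-0.79,0,0,0,0.34],[0.5,-0.08,-0.78,0,0,0,0.34],[0.5,-0.12,-0.78,0,0,0,0.34],[0.5,-0.16,-0.77,0,0,0,0.34],[0.5,-0.2,-0.76,0,0,0,0.34],[0.5,-0.24,-0.75,0,0,0,0.34],[0.6,-0.28,-0.74,0,0,0,0.34]]]}}

```text
time_s: 9.93
eef_pos: [508.6, -97.9, 159.0]
ee_rot: [0.001, 0.204, 0.979, -0.0]
force: [0.6, 0.2, 0.3]
grip_width: 0.599
grip_force: 0.0
```

Request:
{"fn": "arm_command", "kwargs": {"steps": [[[0.6,-0.32,-0.72,0.3,0,0,0.34],[0.6,-0.35,-0.7,0.3,0,0,0.34],[0.6,-0.39,-0.68,0.3,0,0,0.34],[0.6,-0.42,-0.66,0.3,0,0,0.34],[0.6,0,0,0,0,0,0],[0.6,0,0,0,0,0,0]]]}}

```text
time_s: 10.68
eef_pos: [509.9, -253.0, 98.7]
ee_rot: [0.0, 0.301, 0.953, -0.0]
force: [-0.3, 0.4, 0.0]
grip_width: 0.6
grip_force: 0.0
```

```bash
python3 -c "
from h import *
np.set_printoptions(precision=1,suppress=True)
I=save('top','t3.png');save('scene','s3.png')
h=cv2.cvtColor(cv2.imread('pics/t3.png'),cv2.COLOR_BGR2HSV);m=cv2.inRange(h,(17,60,125),(28,200,255));m[:,:180]=0;m[:,250:]=0;m[:180]=0;m[235:]=0
for c in cv2.findContours(m,cv2.RETR_EXTERNAL,cv2.CHAIN_APPROX_NONE)[0]:
  if cv2.contourArea(c)>30: r=cv2.minAreaRect(c);print(r,onz('top',r[0],62))
T=cv2.imread('pics/t3.png')[140:250,160:290];S=cv2.imread('pics/s3.png')[130:290,170:400]
cv2.imwrite('pics/v3.png',np.vstack([cv2.resize(T,(430,364),interpolation=2),cv2.resize(S,(430,230))]))
p,R=cur();s=sense();print(p,s['grip_width']);plan([506.5,-254,31],down(54.5),4)"
```

```text
((226.25003051757812, 216.25003051757812), (21.920310974121094, 28.284271240234375), 45.0) [478.1 159.3  62. ]
((214.5, 208.5), (69.0, 51.0), 0.0) [499.2 192.9  62. ]
[ 510.  -252.5   98.7] 0.6051929463540237
[0.01, -0.016, 0.338, 0.0, 0.002, 0.014]
[0.01, -0.016, 0.338, 0.0, 0.002, 0.014]
[0.01, -0.016, 0.338, 0.0, 0.002, 0.014]
[0.01, -0.016, 0.338, 0.0, 0.002, 0.014]
```

View pics/v3.png

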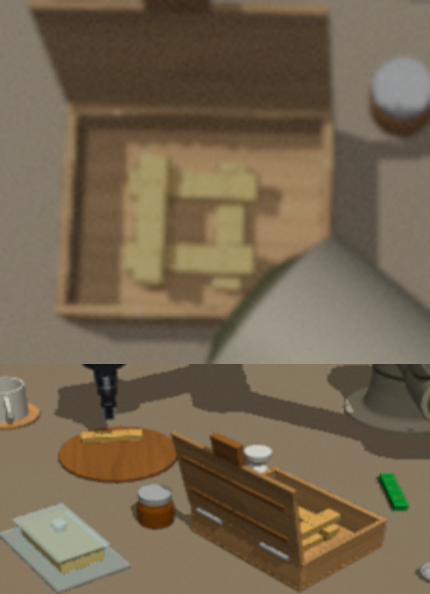

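The first finger lies crosswise on the stack, at crop (151,218) over the left lower bar. The stack looks unmoved. Picking up the second one.

Request:
{"fn": "arm_command", "kwargs": {"steps": [[[0.6,0.01,-0.02,0.34,0,0,0.01],[0.6,0.01,-0.02,0.34,0,0,0.01],[0.6,0.01,-0.02,0.34,0,0,0.01],[0.6,0.01,-0.02,0.34,0,0,0.01],[0.6,0,0,0,0,0,0],[0,0,0,0,0,0,0],[0,0,0,0,0,0,0],[0,0,0,0,0,0,0]]]}}

```text
time_s: 11.78
eef_pos: [506.1, -255.8, 30.6]
ee_rot: [0.001, 0.304, 0.953, -0.0]
force: [-1.0, 0.3, 5.0]
grip_width: 0.267
grip_force: 39.8
```

Request:
{"fn": "arm_command", "kwargs": {"steps": [[[0,0,0,0,0,0,0],[0,0,0,-0.2,0,0,0],[0,0,0,-0.6,0,0,0],[0,0,0,-0.8,0,0,0],[0,0,0,-0.8,0,0,0]]]}}

```text
time_s: 12.4
eef_pos: [505.5, -255.3, 151.4]
ee_rot: [-0.0, 0.304, 0.953, 0.0]
force: [0.2, -0.1, -0.4]
grip_width: 0.27
grip_force: 39.3
```

```bash
python3 -c "
from h import *
tp=lambda u,v:((u+.5)/3.308-.5+160,(v+.5)/3.308-.5+140)
print([onz('top',tp(*q),62)[:2].round(1) for q in((140,152),(170,152),(133,284),(163,284))])
print([onz('top',tp(*q),44)[:2].round(1) for q in((256,170),(256,200),(252,246),(252,273))])
p,R=cur();s=sense();print(p,s['grip_width'],s['force']);plan([508.5,154.5,140],down(90),11)"
```

```text
[array([563.6, 231.1]), array([564.2, 205.6]), array([450.4, 231.2]), array([451. , 206.2])]
[array([554.2, 133.4]), array([528. , 132.4]), array([488. , 134.3]), array([464.8, 133.5])]
[ 505.50489789 -255.31235426  151.38464967] 0.27006590458530505 [ 0.24474787 -0.08678519 -0.35990842]
[0.428, 0.61, 0.021, 0.0, -0.0, -0.375]
[0.393, 0.633, 0.021, 0.0, -0.0, -0.375]
[0.357, 0.654, 0.021, 0.0, -0.0, -0.375]
[0.319, 0.673, 0.021, 0.0, -0.0, -0.375]
[0.281, 0.69, 0.021, 0.0, -0.0, -0.375]
[0.242, 0.705, 0.021, 0.0, -0.0, -0.375]
[0.202, 0.717, 0.021, 0.0, -0.0, -0.375]
[0.161, 0.728, 0.021, 0.0, -0.0, -0.375]
[0.12, 0.735, 0.021, 0.0, -0.0, -0.375]
[0.078, 0.741, 0.021, 0.0, -0.0, -0.375]
[0.036, 0.744, 0.021, 0.0, -0.0, -0.375]
```

Request:
{"fn": "arm_command", "kwargs": {"steps": [[[0,0.43,0.61,0,0,0,-0.375],[0,0.39,0.63,0,0,0,-0.375],[0,0.36,0.65,0,0,0,-0.375],[0,0.32,0.67,0,0,0,-0.375],[0,0.28,0.69,0,0,0,-0.375],[0,0.24,0.7,0,0,0,-0.375],[0,0.2,0.72,0,0,0,-0.375],[0,0.16,0.73,0,0,0,-0.375]]]}}

```text
time_s: 13.4
eef_pos: [507.5, 43.4, 150.2]
ee_rot: [0.0, 0.083, 0.997, -0.0]
force: [0.4, -0.7, -0.5]
grip_width: 0.267
grip_force: 39.3
```

Request:
{"fn": "arm_command", "kwargs": {"steps": [[[0,0.12,0.74,0,0,0,-0.375],[0,0.08,0.74,0,0,0,-0.375],[0,0.04,0.74,0.2,0,0,-0.375],[0,0,0,0,0,0,0],[0,0,0,0,0,0,0]]]}}

```text
time_s: 14.02
eef_pos: [508.3, 153.4, 140.1]
ee_rot: [0.0, 0.0, 1.0, -0.0]
force: [-0.1, -0.1, -0.1]
grip_width: 0.269
grip_force: 39.4
```

```bash
python3 -c "
from h import *
p,R=cur();s=sense();print(p,s['grip_width'],s['force']);plan([508,154.5,66],down(90),4)"
```

```text
[508.29219374 153.43468616 140.11286739] 0.26862090283736295 [-0.1142593  -0.06958748 -0.12560933]
[0.002, 0.005, 0.371, -0.0, 0.0, -0.001]
[0.001, 0.005, 0.371, -0.0, 0.0, -0.001]
[0.001, 0.005, 0.371, -0.0, 0.0, -0.001]
[0.001, 0.005, 0.371, -0.0, 0.0, -0.001]
```

Request:
{"fn": "arm_command", "kwargs": {"steps": [[[0,0,0.02,0.36,0,0,0],[0,0,0,0.36,0,0,0],[0,0,0,0.36,0,0,0],[0,0,0,0.34,0,0,0],[0,0,0,0.06,0,0,0],[0,0,0,0.02,0,0,0],[0,0,0,0.02,0,0,0],[0,0,0,0,0,0,0]]]}}

```text
time_s: 15.02
eef_pos: [508.5, 154.8, 64.2]
ee_rot: [0.0, 0.0, 1.0, 0.0]
force: [0.2, -0.3, -0.9]
grip_width: 0.269
grip_force: 39.4
```

Request:
{"fn": "arm_command", "kwargs": {"steps": [[[0,0,0,0.015,0,0,0],[0,0,0,0,0,0,0],[0,0,0,0,0,0,0]]]}}

```text
time_s: 15.4
eef_pos: [508.3, 154.9, 63.1]
ee_rot: [0.0, 0.0, 1.0, 0.0]
force: [0.4, 0.6, -0.5]
grip_width: 0.269
grip_force: 39.4
```

Request:
{"fn": "arm_command", "kwargs": {"steps": [[[0,0,0,0.015,0,0,0],[0,0,0,0,0,0,0],[0,0,0,0,0,0,0]]]}}

```text
time_s: 15.78
eef_pos: [508.3, 154.9, 62.6]
ee_rot: [0.0, 0.0, 1.0, 0.0]
force: [-2.6, -0.5, 3.9]
grip_width: 0.272
grip_force: 40.0
```

Request:
{"fn": "arm_command", "kwargs": {"steps": [[[0.32,0,0,0,0,0,0],[0.4,0,0,0,0,0,0],[0.5,0,0,0,0,0,0],[0.5,0,0,-0.1,0,0,0],[0.5,0,0,-0.3,0,0,0],[0.5,0,0,-0.8,0,0,0],[0.5,0,0,-0.9,0,0,0],[0.5,0,0,-0.9,0,0,0]]]}}

```text
time_s: 16.77
eef_pos: [508.1, 154.9, 215.0]
ee_rot: [0.001, 0.0, 1.0, 0.0]
force: [-0.4, 0.1, 0.4]
grip_width: 0.502
grip_force: 0.0
```

Request:
{"fn": "arm_command", "kwargs": {"steps": [[[0.5,0.4,0,-0.9,0,0,0.8],[0.5,0.4,0,-0.9,0,0,0.8],[0.5,0,0,-0.9,0,0,0.8],[0.5,0,0,-0.6,0,0,0.8],[0.5,0,0,0,0,0,0.8],[0.5,0,0,0,0,0,0.8],[0.5,0,0,0,0,0,0.8],[0.5,0,0,0,0,0,0.8]]]}}

```text
time_s: 17.77
eef_pos: [468.0, 157.2, 378.4]
ee_rot: [0.001, 0.464, 0.886, 0.0]
force: [-0.7, 0.4, -0.3]
grip_width: 0.502
grip_force: 0.0
```

```bash
python3 -c "
from h import *
save('top','t4.png');save('scene','s4.png')
T=cv2.imread('pics/t4.png')[115:250,160:290];S=cv2.imread('pics/s4.png')[140:290,230:400]
cv2.imwrite('pics/v4.png',np.hstack([cv2.resize(T,(390,405),interpolation=2),cv2.resize(S,(408,405*408//408),interpolation=2)]))
p,R=cur();s=sense();print(p,R.as_matrix().round(2).tolist(),s['joints'].round(2))"
```

```text
[468.05994027 157.26078387 378.31085131] [[-0.57, 0.82, 0.0], [0.82, 0.57, 0.0], [-0.0, 0.0, -1.0]] [ 0.09  0.18  1.32  0.    1.63 -0.52]
```

View pics/v4.png

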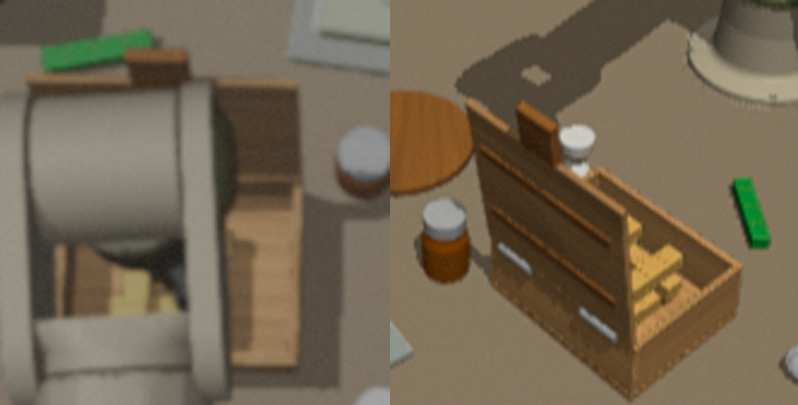

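The right view shows both third-layer fingers lying crosswise, at (635,230) and (665,265); the lid still leans back with the tab at (540,130). Next is the tab approach.

```bash
sed -i 's/x=np.array(\[0,-1.,0\])/x=np.array([0,1.,0])/' h.py
cat >> h.py <<'E'
def tabp(th,r,hx=600.,y=179.5,off=0): 
    return np.array([hx-r*np.cos(th)+off,y,74+r*np.sin(th)])
E
python3 -c "
from h import *
plan(tabp(1.75,290,off=-2),lid(1.75),8)"
```

```text
[-0.215, 0.404, 0.048, 0.146, 0.046, 0.507]
[-0.183, 0.42, 0.038, 0.146, 0.046, 0.507]
[-0.151, 0.434, 0.027, 0.146, 0.046, 0.507]
[-0.118, 0.444, 0.017, 0.146, 0.046, 0.507]
[-0.084, 0.452, 0.006, 0.146, 0.046, 0.507]
[-0.049, 0.457, -0.004, 0.146, 0.046, 0.507]
[-0.014, 0.459, -0.015, 0.146, 0.046, 0.507]
[0.021, 0.459, -0.025, 0.146, 0.046, 0.507]
```

Request:
{"fn": "arm_command", "kwargs": {"steps": [[[0.5,-0.215,0.4,0.04,0.146,0.046,0.507],[0.5,-0.18,0.42,0.04,0.146,0.046,0.507],[0.5,-0.15,0.43,0.03,0.146,0.046,0.507],[0.5,-0.12,0.44,0.02,0.146,0.046,0.507],[0.5,-0.08,0.45,0.01,0.146,0.046,0.507],[0.5,-0.05,0.46,0,0.146,0.046,0.507],[0.5,-0.01,0.46,-0.02,0.146,0.046,0.507],[0.5,0.02,0.46,-0.02,0.146,0.046,0.507]]]}}

```text
time_s: 18.88
eef_pos: [649.7, 179.9, 358.5]
ee_rot: [-0.064, 0.704, 0.705, -0.064]
force: [0.1, -0.2, 0.8]
grip_width: 0.501
grip_force: 0.0
```

Request:
{"fn": "arm_command", "kwargs": {"steps": [[[0.6,0,0,0,0,0,0],[0.6,0,0,0,0,0,0]]]}}

```text
time_s: 19.12
eef_pos: [648.8, 179.9, 358.5]
ee_rot: [-0.064, 0.703, 0.705, -0.063]
force: [-0.1, 0.4, 0.9]
grip_width: 0.595
grip_force: 0.0
```

```bash
python3 -c "
from h import *
p,R=cur();print(p,R.as_matrix().round(3).tolist(),sense()['joints'].round(2))
save('top','t5.png');save('scene','s5.png')
T=cv2.imread('pics/t5.png')[100:230,160:290];S=cv2.imread('pics/s5.png')[110:290,230:400]
cv2.imwrite('pics/v5.png',np.hstack([cv2.resize(T,(390,390),interpolation=2),cv2.resize(S,(368,390),interpolation=2)]))
plan(tabp(1.75,240,off=-2),lid(1.75),2);plan(tabp(1.75,240,off=-2),lid(1.75),2)"
```

```text
[648.82325778 179.8678903  358.5110663 ] [[-0.003, 0.984, -0.179], [1.0, 0.003, -0.0], [0.0, -0.179, -0.984]] [0.09 0.81 0.44 0.02 2.08 0.1 ]
[-0.004, 0.011, 0.497, 0.0, 0.0, 0.008]
[-0.004, 0.011, 0.497, 0.0, 0.0, 0.008]
[-0.004, 0.011, 0.497, 0.0, 0.0, 0.008]
[-0.004, 0.011, 0.497, 0.0, 0.0, 0.008]
```

View pics/v5.png

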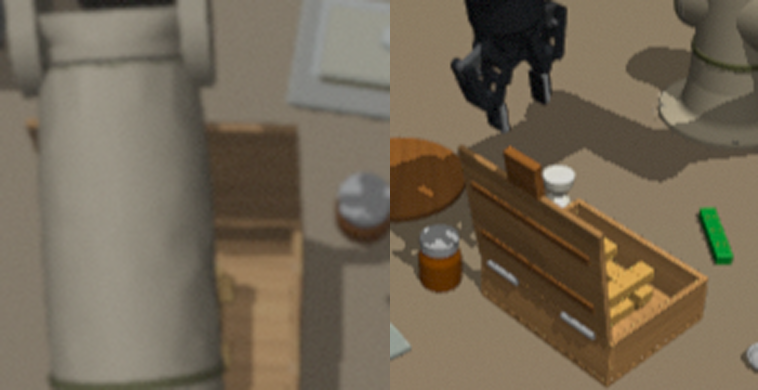

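The fingers straddle the tab's line in the scene crop: fingertips at (505,125) and (540,100), tab tip at (525,152). Descending along the lid plane.

Request:
{"fn": "arm_command", "kwargs": {"steps": [[[0.6,0,0,0.4,0,0,0],[0.6,0,0,0.4,0,0,0],[0.6,0,0,0.3,0,0,0],[0.6,0,0,0.3,0,0,0],[0.6,0,0,0.3,0,0,0],[0.6,0,0,0.1,0,0,0],[0.6,0,0,0,0,0,0]]]}}

```text
time_s: 20.1
eef_pos: [632.9, 179.8, 270.0]
ee_rot: [-0.064, 0.704, 0.705, -0.064]
force: [-0.3, 0.3, 0.2]
grip_width: 0.601
grip_force: 0.0
```

```bash
python3 -c "
from h import *
p,R=cur();s=sense();print(p,s['force'],R.as_matrix()[:,2].round(3))
q=tabp(1.75,199,off=-2);print(q,R.inv().apply(q-p))"
```

```text
[632.93688664 179.80967304 269.97149284] [-0.30599653  0.28201744  0.17336817] [-0.179 -0.    -0.984]
[633.47096507 179.5        269.81320343] [-0.3103256   0.5534228   0.06011593]
```

Request:
{"fn": "arm_command", "kwargs": {"steps": [[[0.4,0,0,0,0,0,0],[0.3,0,0,0,0,0,0],[0.25,0,0,0,0,0,0],[0.2,0,0,0,0,0,0],[0.2,0,0,0,0,0,0]]], "squeeze": 40}}

```text
time_s: 20.72
eef_pos: [633.2, 179.8, 269.1]
ee_rot: [-0.064, 0.704, 0.704, -0.064]
force: [0.6, 0.1, -0.1]
grip_width: 0.2
grip_force: 0.1
```

Request:
{"fn": "arm_command", "kwargs": {"steps": [[[0.15,0,0,0,0,0,0],[0,0,0,0,0,0,0],[0,0,0,0,0,0,0],[0,0,0,0,0,0,0]]]}}

```text
time_s: 21.22
eef_pos: [634.2, 179.8, 269.1]
ee_rot: [-0.063, 0.704, 0.705, -0.062]
force: [6.3, 1.2, -2.6]
grip_width: 0.14
grip_force: 38.9
```

Tab gripped: opening 0.14 is 12 mm. Swinging the lid along the arc.

Request:
{"fn": "arm_command", "kwargs": {"steps": [[[0,0,-0.06,0,-0.1,0,0],[0,0,-0.174,0.004,-0.293,0,0],[0,0,-0.174,0.004,-0.293,0,0],[0,0,-0.174,0.004,-0.293,0,0]]]}}

```text
time_s: 21.72
eef_pos: [605.0, 179.7, 271.4]
ee_rot: [-0.011, 0.707, 0.707, -0.011]
force: [6.8, 1.5, -8.8]
grip_width: 0.139
grip_force: 44.0
```

```bash
cat >> h.py <<'E'
def lidst():
    p,R=cur();s=sense();z=R.as_matrix()[:,2]
    print(p.round(1),"tool ang",np.degrees(np.arctan2(-z[2],z[0])).round(2),"F",s["force"].round(1),"M",s["wrist_torque"].round(2),"g",s["grip_width"],s["grip_force"])
    for hx in(600,603): print(hx,"pos ang",np.degrees(np.arctan2(p[2]-74,hx-p[0])).round(2),"r",np.hypot(p[2]-74,hx-p[0]).round(1))
E
python3 -c "
from h import *
lidst()"
```

```text
[605.  179.7 271.4] tool ang 91.73 F [ 6.8  1.5 -8.8] M [ 0.17 -2.3   0.03] g 0.13877937620316372 44.01256620883942
600 pos ang 91.44 r 197.5
603 pos ang 90.57 r 197.4
```

Request:
{"fn": "arm_command", "kwargs": {"steps": [[[0,0,-0.174,0.004,-0.293,0,0],[0,0,-0.174,0.004,-0.293,0,0],[0,0,-0.174,0.004,-0.293,0,0],[0,0,-0.174,0.004,-0.293,0,0]]]}}

```text
time_s: 22.22
eef_pos: [570.0, 179.7, 268.4]
ee_rot: [0.051, 0.705, 0.705, 0.051]
force: [10.0, 2.2, -18.4]
grip_width: 0.135
grip_force: 47.2
```

```bash
python3 -c "
from h import *
lidst()"
```

```text
[570.  179.7 268.4] tool ang 81.77 F [ 10.    2.2 -18.4] M [ 0.22 -2.55  0.03] g 0.13463317246219025 47.21694052219391
600 pos ang 81.23 r 196.7
603 pos ang 80.37 r 197.2
```

Request:
{"fn": "arm_command", "kwargs": {"steps": [[[0,0,0.01,0.03,0,0,0],[0,0,0,0,0,0,0]]]}}

```text
time_s: 22.48
eef_pos: [571.1, 179.7, 268.5]
ee_rot: [0.051, 0.705, 0.705, 0.051]
force: [7.3, 0.8, -6.8]
grip_width: 0.133
grip_force: 42.1
```

```bash
python3 -c "
from h import *
lidst()"
```

```text
[571.1 179.7 268.5] tool ang 81.74 F [ 7.3  0.8 -6.8] M [ 0.07 -1.95  0.06] g 0.13252841510315228 42.14000701904297
600 pos ang 81.55 r 196.6
603 pos ang 80.68 r 197.1
```

Request:
{"fn": "arm_command", "kwargs": {"steps": [[[0,0,-0.161,0.01,-0.273,0,0],[0,0,-0.161,0.01,-0.273,0,0],[0,0,-0.161,0.01,-0.273,0,0],[0,0,-0.161,0.01,-0.273,0,0],[0,0,-0.161,0.01,-0.273,0,0],[0,0,0,0,0,0,0],[0,0,0,0,0,0,0]]]}}

```text
time_s: 23.35
eef_pos: [532.5, 179.6, 257.7]
ee_rot: [0.123, 0.696, 0.697, 0.123]
force: [8.3, 0.5, -7.0]
grip_width: 0.137
grip_force: 42.4
```

```bash
python3 -c "
from h import *
lidst()
save('top','t6.png');save('scene','s6.png')
T=cv2.imread('pics/t6.png')[100:250,160:310];S=cv2.imread('pics/s6.png')[110:290,230:400]
cv2.imwrite('pics/v6.png',np.hstack([cv2.resize(T,(360,420),interpolation=2),cv2.resize(S,(430,420),interpolation=2)]))"
```

```text
[532.5 179.6 257.7] tool ang 69.99 F [ 8.3  0.5 -7. ] M [ 0.11 -1.78  0.06] g 0.13710195227691208 42.37684428691864
600 pos ang 69.83 r 195.7
603 pos ang 69.01 r 196.7
```

View pics/v6.png

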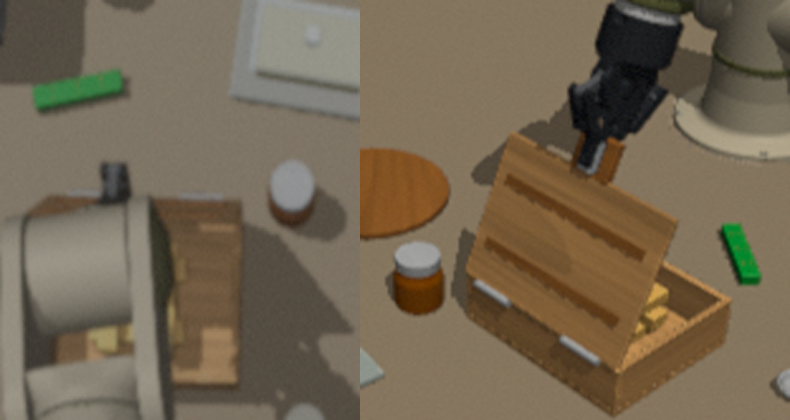

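The scene view shows the lid held by the tab at crop (600,155), with corners at (513,135) and (675,218) and the stack intact under it. As an angle check I cast rays from the lid corners onto the side planes.

```bash
python3 -c "
from h import *
a=lambda u,v:((u-360+.5)/2.529-.5+230,(v+.5)/2.333-.5+110)
b=lambda u,v:((u+.5)/4.5-.5+235,(v+.5)/4.5-.5+165)
for n,px,y in(('end +y',a(675,218),291.5),('end -y',a(513,135),66),('start +y',b(417,240),291.5),('start -y',b(122,55),66)):
    c,d=ray('scene',px);P=c+d*(y-c[1])/d[1]
    print(n,P.round(1),[np.degrees(np.arctan2(P[2]-74,hx-P[0])-np.arctan2(4,180)).round(1) for hx in(598,600,602)])
"
```

```text
end +y [544.1 291.5 247.3] [np.float64(71.4), np.float64(70.8), np.float64(70.2)]
end -y [538.2  66.  236.8] [np.float64(68.6), np.float64(67.9), np.float64(67.3)]
start +y [636.7 291.5 252.1] [np.float64(101.0), np.float64(100.4), np.float64(99.7)]
start -y [637.   66.  251.5] [np.float64(101.1), np.float64(100.5), np.float64(99.9)]
```

```bash
python3 -c "
from h import *
print(finish_job())"
```

```text
the job is handed in; nothing more can be done
None
```

I laid the two loose shortbread fingers crosswise on the stack, 64 mm apart, and handed the job in with the lid held by its tab at about 70 degrees open, after about 23 s on the robot's clock. The arm pose puts the lid at 69.8–70.0 degrees. The camera check on the lid corners agreed only to within a couple of degrees, and the stack showed no visible shift.

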